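Hold the blade drawer's lock knob at its third click

ROBOT

A 7-joint arm with a two-finger parallel gripper is mounted at the origin on a cart in front of the work surface, level with it; the furniture and walls round the work are solid. World frame = base frame: x ahead of the robot, y to its left, z up, the work surface at z = 0. Lengths are in m, angles in degrees, forces in N, time in s.
With the tool pointing down it reaches from about 0.4 to 0.9 m from the base axis. Payload 5.6 kg.
Tool frame: the origin (TCP) lies midway between the tips of the shut fingers; the grasp point (between the pads) lies 19 mm behind it; z points along the fingers, y is the direction in which the jaws open and shut (so a half turn about z gives the same grasp; the last joint's range is limited). The gripper opens to 92 mm and grips with 3 to 60 N. Pads are 20 mm wide; open, the fingers measure 128 mm over their backs; the gripper's body (75 mm by 189 mm) begins 69 mm behind the grasp point.
Start: joints at [68.64, 26.786, -0.665, 91.828, 0.344, 61.387, -3.226], TCP at [0.21, -0.615, 0.215] pointing down, gripper open.
Joint ranges: [-144.91, 144.91], [-17.63, 115.5], [-89.93, 88.59], [15.96, 139.68], [-74.01, 254.01], [8.47, 105.57], [-167.45, 167.45]. Speed limits (degrees/s): [147.25, 147.25, 180, 180, 180, 180, 180].

INTERFACE

Orientations are given as [roll, pitch, yaw] about the fixed x, y, z axes, in that order (R = Rz(yaw) Ry(pitch) Rx(roll)).
In Python, from cell import bot, viewer gives the robot as it stands.
- The arm moves only by the tool arm_command, never from a script. Its argument "series" is a list of rows, each an object with "dp": the shift along the tool's x, y, z in mm, a list of three; "turn": the turn, a rotation vector about the tool's x, y, z in degrees, a list of three; "hand": the closure, from -1 (fully open) to 1 (shut). A call has 1 to 12 rows; each row shifts and turns the commanded pose from where the row before left it, along the tool's axes as they then stand; what a row does not reach is not made up. A row lasts 1/10 s, in which the tool goes at most 50 mm and 8.59 degrees, less where a joint would pass 70% of its speed; a pose out of reach is approached as far as the arm can. A call is refused whole if a number of a shift passes 50 or a number of a turn 8.59, either way. A call with a gripper value outside its range is refused whole. The fingers move at their own pace and stop on an object; "grip_force" is the grip in N (left out, the last holds). Time passes only in rows, so rows that do not move let the fingers close. It gives the time, the measured TCP pose, the force and the opening at its end, in the units of the state.
- bot.read_state(): the state, without advancing time (a new reading comes with each control period).
- viewer.camera(name): name is "scene" or "top"; returns the picture (384x512x3 uint8, red, green, blue); there is no depth.
- viewer.calibration(name): a dict with "fx", "fy", "cx", "cy" (pixels), "view" (4x4, takes a point from world to camera coordinates). Camera axes: x right, y down, z forward; pixel columns grow to the right and rows downward; lengths in m; the calibration is good to about 2 mm. A picture is of the moment at which its call begins. calibration takes no time and is no camera call.
- bot.hand_in(): hands the job in, once; it reports no verdict.
Trained networks look in the newest picture that a camera, given by its name, has taken for a name from the list of things; names that differ only in an ending like _2 or _b are one class to them, and where a whole thing is asked for, a point or a joint stands for the part that bears it (a point fixed in the world has none). Each returns a list of dicts, best first, with "confidence" (0 to 1); they miss things now and then, are a little off and sometimes report something else, mostly with a low value. They report only what shows in the picture. A call takes as long as a camera call.
- viewer.cut_out(camera, label): "pixels" (384x512 bool, what is visible of it) and "xy" ([column, row] in pixels, amid what is visible of it).
The state is a dict: "time_s": time; "joint_positions": joint angles; "joint_vel": joint speeds; "joint_torque": joint torques, N m; "tool_pos": TCP position; "tool_rot": TCP orientation; "wrist_force": force on the tool from outside, world axes, zero at the start; "wrist_torque": the same for the moment, N m; "opening": finger opening in m.
Only numpy, scipy, OpenCV 4.12 (cv2) and the standard library are available. Lean on these libraries where they do the work, as an engineer would, in place of code of your own. Each camera call takes 0.05 s, during which the arm holds its last target.

TASK

Pull the drawer of the steel blade magazine out to its stop. Then turn the black lock knob inside the drawer clockwise, counting the clicks, to the third one (the orange dot), without going on to the fourth; the knob is sprung, so finish while still gripping it and holding it there, so that I can lift the blade frame out. Leave the drawer out, and do not disturb the food and tools around.

Things in the scene. Friction and masses are not known exactly. Their poses are not given: they have to be found in the camera images.
- blade_magazine: Low stainless box fixed to the table, 200 (its x) x 280 (its y) x 85 mm high, with a drawer that opens toward its own -x, roughly toward the robot. Origin: centre of its underside, on the table. Place and yaw (up to 0.2 rad) vary. Two small things lie on its roof, up to 18 mm high, and stay there.
- drawer_handle (a point): Centre of the drawer's handle: a round dark horizontal bar, 10 mm thick, 110 mm long, parallel to the box's y axis, about 60 mm above the table, 40 mm in front of the drawer's steel front panel (top of the panel 76 mm above the table); free below (about 55 mm) and above. It moves with the drawer.
- blade_drawer (a joint): How far the drawer is out, in m: 0 shut, 0.13 at its stop; it starts 0 to 0.03 out. It moves along the box's -x axis, takes about 3 N to slide, and stays where it is left.
- knob_grip (a point): Lock knob, on its vertical axis, 56 mm above the table. Black bar grip 12 mm thick, 44 long, from 34 to 70 mm above the table, on a skirt of radius 24 mm; white line at its pointer end. The point's x axis points along the bar to the pointer; it turns with the knob. It is in the drawer, 118 mm in the box's +x and 62 mm in +y from the handle, under the roof until the drawer is out; then 60 mm clear of it.
- lock_knob (a joint): Knob turn, rad, clockwise from above; 0 = home at the start, pointer along the box's +x. Clicks every 24 deg (0.419): third 1.257, fourth 1.676, end 2.1. Black dots on the drawer floor mark home and clicks, the third larger and orange. It springs home when let go. Torque 0.06 Nm at home to 0.11 at the third click, +-0.055 within each click (peak just after a click, least before the next).
- onion: Brown onion, about 82 mm across, 94 mm high, on the table left of the box. Leave it alone. Origin at its underside.
- potato_1: Reddish potato, 56 x 78 x 48 mm, on the table to the left. Leave it alone. Origin at its underside.
- yeast_tub: White and red tub, 72 mm across, 71 mm high, on the table left of the box. Leave it alone. Origin at its underside.
- peeler: Peeler with a dark blue handle, 170 mm long, 18 mm high, lying near the table's front edge. Leave it alone. Origin at its underside.
- frame_coarse: Square die-cast blade frame, 103 x 103 x 13 mm, lying on the box's roof. Leave it alone. Origin at its underside.
- pusher_block: White square block with pegs, 83 x 83 x 16 mm, lying on the box's roof. Leave it alone. Origin at its underside.

How it is judged (in metres and radians):
On the way, in this order (a step that is already met when the one before it is completed fails the run):
1. the drawer is pulled out to its stop, the knob still at home (value of joint blade_drawer above 0.122 m and value of joint lock_knob below 0.2 rad), for 0.2 s.
2. the fingers turn the knob to its third click (value of joint lock_knob between 1.107 and 1.407 rad and contact force between the fingers and lock_knob above 1 N), for 0.3 s.
At the end, for the whole second after the job is handed in: The drawer is out to within 10 mm of its stop, the knob is within 0.15 rad of its third click (1.257 rad), at rest, and the fingers still grip it (more than 1 N) (all of step 2 and value of joint blade_drawer above 0.12 m and velocity of joint lock_knob between -0.1 and 0.1 rad/s); the arm keeps its last pose, push and grip.
It fails at once if the knob is turned on to the fourth click (value of joint lock_knob above 1.55 rad).
It fails at once if a bystander is moved by more than 20 mm (distance of any of onion, potato_1, yeast_tub, peeler, frame_coarse, pusher_block from where it was at the start of the episode above 0.02 m).
It also fails if it takes over 48 s, if anything falls off the work surface, if the arm or the gripper's body presses on something with over 40 N, if the wrist force passes 120 N, or if a joint passes its speed limit or range.

## Working session

There is one attempt and no reset: what is moved stays moved. The work goes in short steps, Python scripts to look and compute and a tool call to move; the robot and the scene stay as the last step left them, time stands still between calls to the robot, and variables do not carry over. Pictures are saved under pics/ and viewed, and the job is handed in when it is done.

Besides the shell and the picture viewer there is one more tool, called after ">>>" by a JSON object that holds its "name" and its "arguments". arm_command: Moves the arm, as the interface text tells. Its arguments: {"type":"object","properties":{"series":{"type":"array","items":{"type":"object","properties":{"dp":{"type":"array","items":{"type":"number"}},"turn":{"type":"array","items":{"type":"number"}},"hand":{"type":"number"}}}},"grip_force":{"type":"number"}},"required":["series"]}

```bash
ls; mkdir -p pics; python3 - <<'E'
from cell import bot, viewer
import cv2
for n in ("scene","top"):
    im=viewer.camera(n); cv2.imwrite(f"pics/{n}0.png",cv2.cvtColor(im,cv2.COLOR_RGB2BGR))
    print(n,viewer.calibration(n))
s=bot.read_state(); print(s)
E
```

```text
pics
scene {'fx': 378.6659649798986, 'fy': 378.6659649798986, 'cx': 251.40616697189836, 'cy': 191.5442824129538, 'view': array([[-0.71543581, -0.69860788, -0.00993156,  0.59070535],
       [-0.45294057,  0.47458033, -0.75473065,  0.20799237],
       [ 0.53197411, -0.53546293, -0.65595961,  0.87866467],
       [ 0.        ,  0.        ,  0.        ,  1.        ]])}
top {'fx': 378.60115107713546, 'fy': 378.60115107713546, 'cx': 255.73852333703968, 'cy': 190.80685675934834, 'view': array([[-0.02907393, -0.99953073,  0.00964545,  0.251995  ],
       [-0.98422459,  0.02694131, -0.1748603 ,  0.58449984],
       [ 0.17451838, -0.01457717, -0.98454601,  1.0551668 ],
       [ 0.        ,  0.        ,  0.        ,  1.        ]])}
{'time_s': 0.1, 'joint_positions': array([68.64229991, 26.8290798 , -0.66537087, 91.87564251,  0.345698  ,
       61.38816013, -3.22533214]), 'joint_vel': array([-0.08251276, -0.03302407, -0.07985079, -0.22143737, -0.10207733,
        0.12791947, -0.00362488]), 'joint_torque': array([ 2.84593907e-04, -5.21654677e+01, -1.28269679e-02, -2.44369000e+01,
       -5.67843451e-02,  1.40112697e-02,  4.05307412e-05]), 'tool_pos': array([ 0.21024131, -0.61449621,  0.21375687]), 'tool_rot': array([-1.79909413e+02,  8.03196609e-03,  1.88921540e+01]), 'wrist_force': array([-0.35515473, -0.0518164 ,  0.25355655]), 'wrist_torque': array([-0.02593382, -0.00041934,  0.03814945]), 'opening': 0.09190930850844918}
```

View pics/scene0.png

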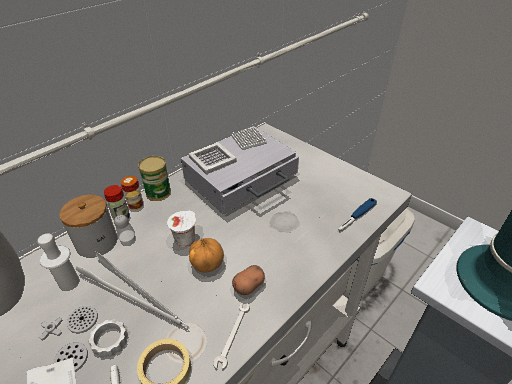

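View pics/top0.png

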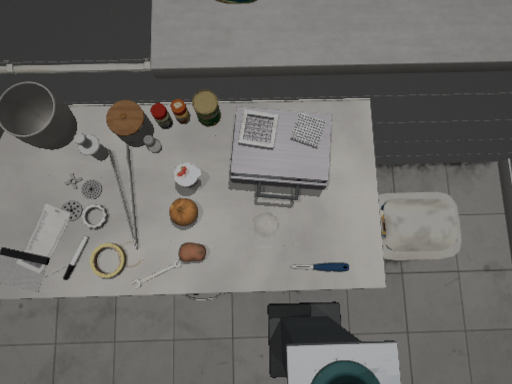

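The top view shows the box at about (282,147) with the handle bar at about (278,202). The onion, potato, tub and peeler are at (184,212), (192,252), (187,175) and (330,267). Next I'll segment the handle and box and zoom in.

```bash
cat > h.py <<'E'
import numpy as np, cv2
from cell import bot, viewer
def P(n):
    c=viewer.calibration(n); K=np.array([[c['fx'],0,c['cx']],[0,c['fy'],c['cy']],[0,0,1]]); return K,c['view']
def proj(n,p):
    K,V=P(n); q=K@(V[:3,:3]@np.asarray(p,float)+V[:3,3]); return q[:2]/q[2]
def onz(n,uv,z):
    K,V=P(n); R,t=V[:3,:3],V[:3,3]; C=-R.T@t; d=R.T@np.linalg.inv(K)@np.array([uv[0],uv[1],1.]); return C+d*(z-C[2])/d[2]
def tri(a,b):
    Ka,Va=P('scene');Kb,Vb=P('top')
    X=cv2.triangulatePoints(Ka@Va[:3],Kb@Vb[:3],np.array(a,float).reshape(2,1),np.array(b,float).reshape(2,1)); return (X[:3]/X[3]).ravel()
def crop(n,im,x,y,w,h,f):
    c=cv2.resize(im[y:y+h,x:x+w],None,fx=f,fy=f,interpolation=cv2.INTER_CUBIC); cv2.imwrite(f'pics/{n}.png',cv2.cvtColor(c,cv2.COLOR_RGB2BGR))
E
python3 - <<'E'
from h import *
a=viewer.camera('scene'); b=viewer.camera('top')
np.savez('im0.npz',a=a,b=b)
crop('s1',a,170,115,140,105,5); crop('t1',b,220,95,120,120,5)
for l in ('drawer_handle','blade_magazine'):
    r={}
    for n in('scene','top'):
        o=viewer.cut_out(n,l)
        print(l,n,[(x['confidence'],x['xy'],x['pixels'].sum()) for x in o])
        if o:
            r[n]=o[0]['xy']
            m=o[0]['pixels']; print(cv2.minAreaRect(np.argwhere(m)[:,::-1].astype(np.float32)))
            np.save(f'm_{l}_{n}.npy',m)
    if len(r)==2: print(tri(r['scene'],r['top']))
E
```

```text
drawer_handle scene [(0.92, [258.1, 179.9], np.int64(1615))]
((260.0530090332031, 183.13392639160156), (21.1549072265625, 89.63603210449219), 62.7004280090332)
drawer_handle top [(0.94, [275.8, 185.6], np.int64(1068))]
((277.5201416015625, 186.8541259765625), (96.33267974853516, 21.942806243896484), 4.68589973449707)
[0.60884934 0.18244427 0.06662827]
blade_magazine scene [(0.89, [242.9, 168.9], np.int64(5124))]
((241.14053344726562, 167.30111694335938), (68.93032836914062, 111.76258850097656), 64.98310089111328)
blade_magazine top [(0.97, [278.5, 154.9], np.int64(6254)), (0.16, [188.5, 249.6], np.int64(393))]
((280.5440979003906, 153.42645263671875), (98.24820709228516, 89.12132263183594), 4.39870548248291)
[0.69857095 0.16492651 0.04941819]
```

```bash
ls pics
```

```text
s1.png
scene0.png
t1.png
top0.png
```

View pics/s1.png

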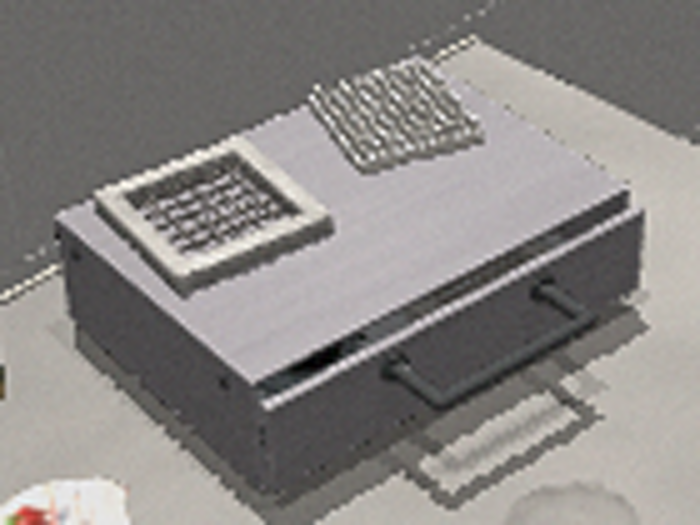

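View pics/t1.png

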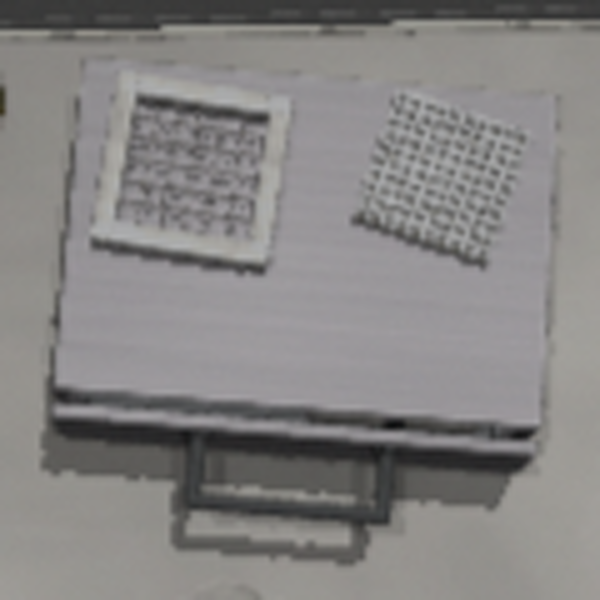

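```bash
python3 - <<'E'
from h import *
S=lambda x,y:(170+x/5,115+y/5); T=lambda x,y:(220+x/5,95+y/5)
L=tri(S(438,400),T(193,503)); R=tri(S(590,322),T(385,516))
print('bar L,R,mid',L,R,(L+R)/2,np.linalg.norm(L-R)); d=L-R; print('yaw',np.degrees(np.arctan2(-d[0],d[1])))
fl=tri(S(258,383),T(55,390)); fr=tri(S(628,190),T(541,430)); print('roof front',fl,fr,np.linalg.norm(fl-fr)); 
c=[onz('top',T(*p),0.085)[:2] for p in((85,60),(558,95),(541,430),(55,390))]
print(np.round(c,4)); q=np.array(c)
for i in range(4):
    e=q[(i+1)%4]-q[i]; print(np.linalg.norm(e),np.degrees(np.arctan2(e[1],e[0])))
print('bar at z=.06', onz('top',T(193,503),.062),onz('top',T(385,516),.062))
E
```

```text
bar L,R,mid [0.57636643 0.22853696 0.06073907] [0.56533509 0.11647291 0.05548679] [0.57085076 0.17250493 0.05811293] 0.11272811180204205
yaw -5.621959371346169
roof front [0.63829714 0.30442937 0.08394064] [0.60977282 0.02869342 0.08053401] 0.2772283477761988
[[0.8369 0.2837]
 [0.8082 0.0064]
 [0.6079 0.029 ]
 [0.6387 0.3049]]
0.27878741339010676 -95.9100674550709
0.20159997074697794 173.56927094965386
0.2775723879598608 83.64149663353396
0.19942012615454838 -6.084879490320002
bar at z=.06 [0.57505136 0.22773385 0.062     ] [0.56442103 0.11734571 0.062     ]
```

Box yaw is about -6.0°, and the bar's middle is at (0.571, 0.172, 0.060). I'll grasp with the tool yaw near 84°, so the jaws close along the box's x, with the fingers partly open to fit in the 40 mm gap.

>>> {"name": "arm_command", "arguments": {"series": [{"dp": [30,-31.5,0],"turn": [0,0,0],"hand": 0.35},{"dp": [30,-31.5,0],"turn": [0,0,0],"hand": 0.35},{"dp": [30,-31.5,0],"turn": [0,0,0],"hand": 0.35},{"dp": [30,-31.5,0],"turn": [0,0,0],"hand": 0.35},{"dp": [30,-31.5,0],"turn": [0,0,0],"hand": 0.35},{"dp": [30,-31.5,0],"turn": [0,0,0],"hand": 0.35},{"dp": [30,-31.5,0],"turn": [0,0,0],"hand": 0.35},{"dp": [30,-31.5,0],"turn": [0,0,0],"hand": 0.35},{"dp": [30,-31.5,0],"turn": [0,0,0],"hand": 0.35},{"dp": [30,-31.5,0],"turn": [0,0,0],"hand": 0.35}], "grip_force": 40}}

```text
time_s: 1.4
tool_pos: [0.3929, -0.2183, 0.215]
tool_rot: [179.9, -0.0, 18.9]
wrist_force: [-0.0, -0.3, -0.4]
opening: 0.0302
```

>>> {"name": "arm_command", "arguments": {"series": [{"dp": [30,-31.5,0],"turn": [0,0,0],"hand": 0.35},{"dp": [30,-31.5,0],"turn": [0,0,0],"hand": 0.35},{"dp": [30,-31.5,0],"turn": [0,0,0],"hand": 0.35},{"dp": [30,-31.5,0],"turn": [0,0,0],"hand": 0.35},{"dp": [30,-31.5,0],"turn": [0,0,0],"hand": 0.35},{"dp": [30,-31.5,0],"turn": [0,0,0],"hand": 0.35},{"dp": [30,-31.5,0],"turn": [0,0,0],"hand": 0.35},{"dp": [0,0,0],"turn": [0,0,-8.5],"hand": 0.35},{"dp": [0,0,0],"turn": [0,0,-8.5],"hand": 0.35},{"dp": [0,0,0],"turn": [0,0,-8.5],"hand": 0.35},{"dp": [0,0,0],"turn": [0,0,-8.5],"hand": 0.35}]}}

```text
time_s: 2.5
tool_pos: [0.5196, 0.057, 0.2146]
tool_rot: [180.0, 0.0, 53.3]
wrist_force: [-0.2, 0.0, 0.0]
opening: 0.0297
```

>>> {"name": "arm_command", "arguments": {"series": [{"dp": [0,0,0],"turn": [0,0,-8.5],"hand": 0.35},{"dp": [0,0,0],"turn": [0,0,-8.5],"hand": 0.35},{"dp": [0,0,0],"turn": [0,0,-8.5],"hand": 0.35},{"dp": [0,0,0],"turn": [0,0,-5.2],"hand": 0.35},{"dp": [30,9.7,0],"turn": [0,0,0],"hand": 0.35},{"dp": [30,9.7,0],"turn": [0,0,0],"hand": 0.35},{"dp": [30,9.7,0],"turn": [0,0,0],"hand": 0.35},{"dp": [30,9.7,20],"turn": [0,0,0],"hand": 0.35},{"dp": [0,0,40],"turn": [0,0,0],"hand": 0.35},{"dp": [0,0,30],"turn": [0,0,0],"hand": 0.35},{"dp": [0,0,0],"turn": [0,0,0],"hand": 0.35}]}}

```text
time_s: 3.6
tool_pos: [0.5687, 0.1706, 0.1205]
tool_rot: [-179.6, 0.2, 83.6]
wrist_force: [0.1, -0.6, 0.2]
opening: 0.0299
```

```bash
python3 - <<'E'
from h import *
a=viewer.camera('scene'); b=viewer.camera('top')
crop('s2',a,200,80,140,105,5); crop('t2',b,220,115,120,120,5)
print(bot.read_state()['tool_pos'],bot.read_state()['tool_rot'])
E
```

```text
[0.57174293 0.17181423 0.12497195] [-1.79981731e+02 -9.25198041e-03  8.35844700e+01]
```

View pics/s2.png

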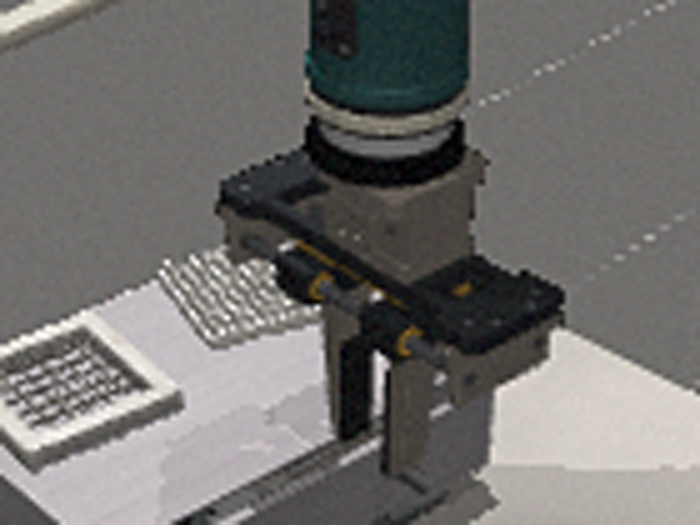

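View pics/t2.png

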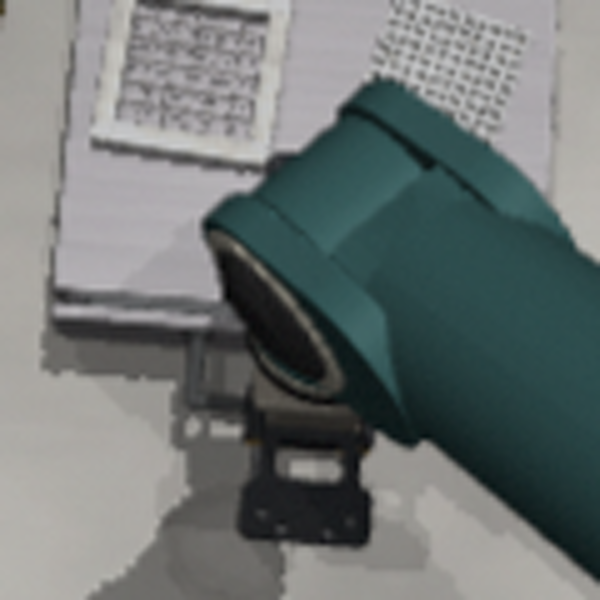

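The fingers straddle the bar: one sits between the bar and the panel, the other in front. I'll descend and close.

>>> {"name": "arm_command", "arguments": {"series": [{"dp": [0,-1,25],"turn": [0,0,0],"hand": 0.35},{"dp": [0,0,25],"turn": [0,0,0],"hand": 0.35},{"dp": [0,0,15],"turn": [0,0,0],"hand": 0.35},{"dp": [0,0,14],"turn": [0,0,0],"hand": 0.35},{"dp": [0,0,0],"turn": [0,0,0],"hand": 0.35}]}}

```text
time_s: 4.2
tool_pos: [0.5702, 0.1715, 0.0449]
tool_rot: [-179.9, 0.0, 83.6]
wrist_force: [0.2, -0.0, 0.7]
opening: 0.0296
```

>>> {"name": "arm_command", "arguments": {"series": [{"dp": [0,0,0],"turn": [0,0,0],"hand": 1},{"dp": [0,0,0],"turn": [0,0,0],"hand": 1},{"dp": [0,0,0],"turn": [0,0,0],"hand": 1},{"dp": [0,0,0],"turn": [0,0,0],"hand": 1},{"dp": [0,0,0],"turn": [0,0,0],"hand": 1}], "grip_force": 25}}

```text
time_s: 4.7
tool_pos: [0.5714, 0.1721, 0.0466]
tool_rot: [179.9, -0.0, 83.6]
wrist_force: [1.1, -0.4, 5.5]
opening: 0.0092
```

>>> {"name": "arm_command", "arguments": {"series": [{"dp": [0,-8,0],"turn": [0,0,0],"hand": 1},{"dp": [0,-15,0],"turn": [0,0,0],"hand": 1},{"dp": [0,-15,0],"turn": [0,0,0],"hand": 1},{"dp": [0,-15,0],"turn": [0,0,0],"hand": 1},{"dp": [0,-15,0],"turn": [0,0,0],"hand": 1},{"dp": [0,-15,0],"turn": [0,0,0],"hand": 1},{"dp": [0,-8,0],"turn": [0,0,0],"hand": 1},{"dp": [0,0,0],"turn": [0,0,0],"hand": 1}]}}

```text
time_s: 5.5
tool_pos: [0.4786, 0.1823, 0.0464]
tool_rot: [-180.0, 0.0, 83.7]
wrist_force: [-2.3, -0.3, 10.3]
opening: 0.0089
```

>>> {"name": "arm_command", "arguments": {"series": [{"dp": [0,-5,0],"turn": [0,0,0],"hand": 1},{"dp": [0,-4,0],"turn": [0,0,0],"hand": 1},{"dp": [0,-4,0],"turn": [0,0,0],"hand": 1},{"dp": [0,0,0],"turn": [0,0,0],"hand": 1}]}}

```text
time_s: 5.9
tool_pos: [0.4672, 0.1836, 0.0465]
tool_rot: [179.9, -0.0, 83.6]
wrist_force: [0.8, -0.2, 9.2]
opening: 0.0091
```

>>> {"name": "arm_command", "arguments": {"series": [{"dp": [0,-4,0],"turn": [0,0,0],"hand": 1},{"dp": [0,-4,0],"turn": [0,0,0],"hand": 1},{"dp": [0,-4,0],"turn": [0,0,0],"hand": 1},{"dp": [0,0,0],"turn": [0,0,0],"hand": 1}]}}

```text
time_s: 6.3
tool_pos: [0.4553, 0.1849, 0.0465]
tool_rot: [179.9, 0.0, 83.6]
wrist_force: [0.3, -0.8, 8.5]
opening: 0.0093
```

>>> {"name": "arm_command", "arguments": {"series": [{"dp": [0,-3,0],"turn": [0,0,0],"hand": 1},{"dp": [0,-3,0],"turn": [0,0,0],"hand": 1},{"dp": [0,0,0],"turn": [0,0,0],"hand": 1},{"dp": [0,0,0],"turn": [0,0,0],"hand": 1}]}}

```text
time_s: 6.7
tool_pos: [0.4496, 0.1855, 0.0465]
tool_rot: [179.9, 0.0, 83.6]
wrist_force: [0.4, -0.7, 8.7]
opening: 0.0089
```

>>> {"name": "arm_command", "arguments": {"series": [{"dp": [0,-3,0],"turn": [0,0,0],"hand": 1},{"dp": [0,-3,0],"turn": [0,0,0],"hand": 1},{"dp": [0,0,0],"turn": [0,0,0],"hand": 1},{"dp": [0,0,0],"turn": [0,0,0],"hand": 1}]}}

```text
time_s: 7.1
tool_pos: [0.4486, 0.1857, 0.0466]
tool_rot: [179.5, -0.2, 83.5]
wrist_force: [14.3, -1.5, -4.1]
opening: 0.0092
```

```bash
python3 - <<'E'
from h import *
a=viewer.camera('scene'); b=viewer.camera('top')
crop('s3',a,170,105,140,105,5); crop('t3',b,220,95,120,120,5)
s=bot.read_state(); print(s['tool_pos'],s['wrist_force'],s['joint_positions'])
E
```

```text
[0.44858378 0.18571375 0.04659351] [13.16845914 -2.01856873 -4.52621528] [  0.28177506  30.3410568  -32.45757406 119.87041648  27.36764944
  36.50268176 -57.4363344 ]
```

View pics/s3.png

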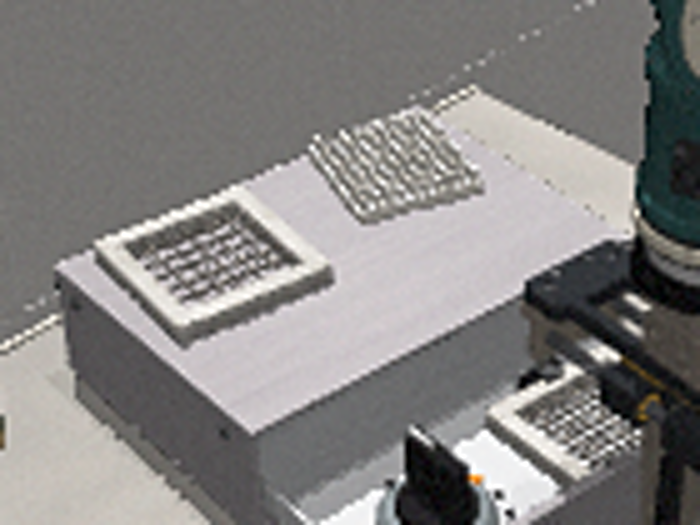

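View pics/t3.png

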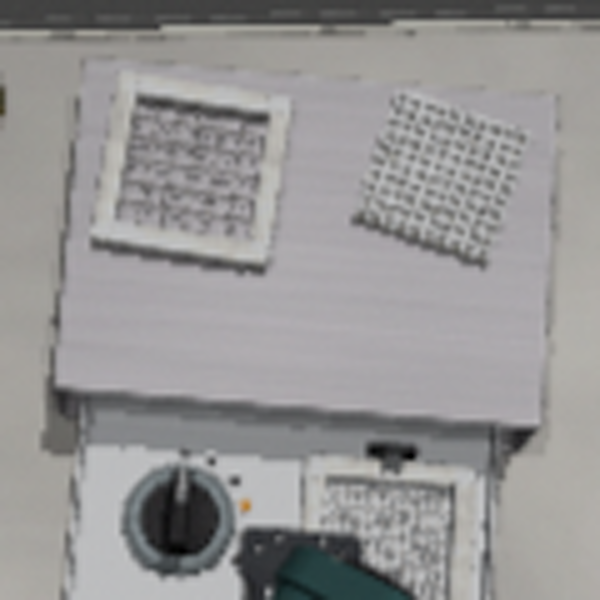

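Wrist force rose to 14 N, so the drawer is at its stop. The knob shows in the top crop at about (180,512), still pointing home. I'll release, lift and measure the knob.

>>> {"name": "arm_command", "arguments": {"series": [{"dp": [0,3,0],"turn": [0,0,0],"hand": 1},{"dp": [0,0,0],"turn": [0,0,0],"hand": 0.35},{"dp": [0,0,0],"turn": [0,0,0],"hand": 0.35},{"dp": [0,0,0],"turn": [0,0,0],"hand": 0.35},{"dp": [0,0,-20],"turn": [0,0,0],"hand": 0.35},{"dp": [0,0,-30],"turn": [0,0,0],"hand": 0.35},{"dp": [0,0,-40],"turn": [0,0,0],"hand": 0.35},{"dp": [0,0,-40],"turn": [0,0,0],"hand": 0.35},{"dp": [-50,0,0],"turn": [0,0,0],"hand": 0.35},{"dp": [-50,0,0],"turn": [0,0,0],"hand": 0.35}]}}

```text
time_s: 8.2
tool_pos: [0.4349, 0.0865, 0.1764]
tool_rot: [179.9, -0.0, 83.8]
wrist_force: [0.6, -1.2, -0.2]
opening: 0.0298
```

```bash
python3 - <<'E'
from h import *
a=viewer.camera('scene'); b=viewer.camera('top')
crop('s4',a,210,155,100,75,8); crop('t4',b,225,165,80,60,10)
s=bot.read_state(); print(s['tool_pos'],s['wrist_force'],s['joint_positions'])
E
```

```text
[0.43367147 0.0795458  0.1748019 ] [ 0.56949103  0.38488018 -0.64990289] [ 20.84317105  14.1791805  -39.90094166 119.91639013  12.1001573
  49.97242907 -33.03472368]
```

View pics/s4.png

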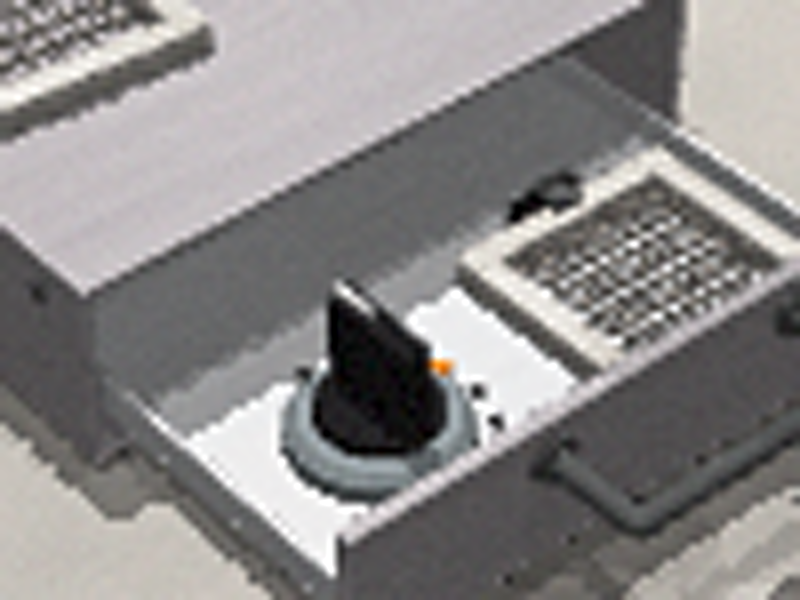

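View pics/t4.png

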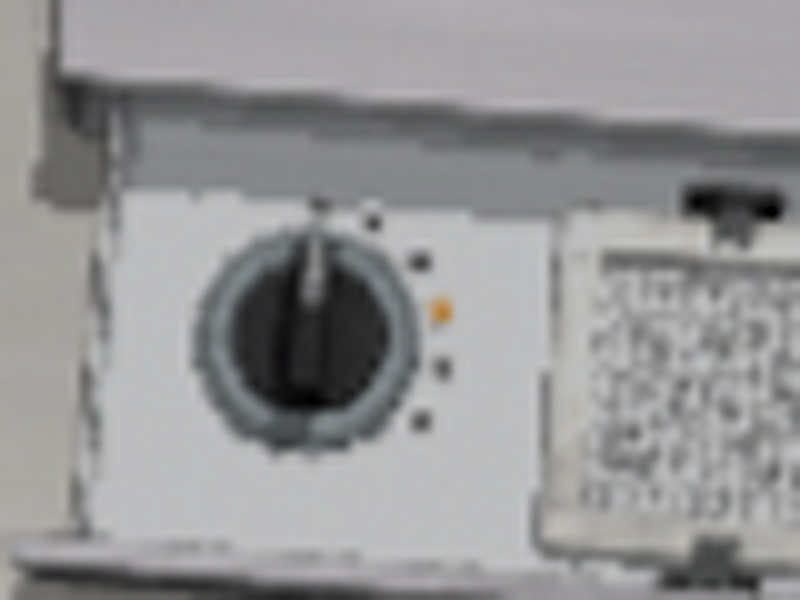

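```bash
python3 - <<'E'
from h import *
S=lambda x,y:(210+x/8-.44,155+y/8-.44); T=lambda x,y:(225+x/10-.45,165+y/10-.45)
A=tri(S(345,288),T(316,240)); B=tri(S(422,365),T(307,365)); print(A,B,(A+B)/2,np.linalg.norm(A-B),np.degrees(np.arctan2(*(A-B)[[1,0]])))
for p in((316,240),(307,365)): print(onz('top',T(*p),.070))
print('skirt',onz('top',T(308,338),.03), onz('top',T(308,338),.02))
print('orange z', tri(S(442,368),T(440,312)))
k=np.array([.5724,.2351,0])
for z in(.07,.034): print(proj('top',k+[0,0,z]),proj('scene',k+[0,0,z]))
for l in('knob_grip',):
  for n in('scene','top'):
    for o in viewer.cut_out(n,l)[:2]:
        m=o['pixels'];print(n,o['confidence'],o['xy'],m.sum(),cv2.boundingRect(m.astype(np.uint8)))
# dots circle: home..5th on top view, floor z
d=np.array([onz('top',T(*p),.012)[:2] for p in((320,203),(373,222),(420,262),(440,312),(443,368),(420,421))])
from scipy.optimize import least_squares
r=least_squares(lambda q:np.hypot(*(d-q[:2]).T)-q[2],[.57,.23,.035]);print('circle',r.x,r.fun)
print(np.degrees(np.arctan2(d[:,1]-r.x[1],d[:,0]-r.x[0])))
E
```

```text
[0.59342991 0.23358586 0.07011847] [0.55751626 0.23613399 0.05956402] [0.57547309 0.23485992 0.06484124] 0.03751905102311064 -4.058436664592768
[0.59442685 0.23431689 0.07      ]
[0.55825162 0.2379451  0.07      ]
skirt [0.57230953 0.23690771 0.03      ] [0.57387768 0.23677599 0.02      ]
orange z [0.58087559 0.19666529 0.0169239 ]
[256.10169389 196.13012286] [257.49109905 194.34184405]
[255.9726102  198.09281893] [257.48307365 204.2187874 ]
scene 0.66 [256.5, 204.4] 259 (249, 191, 17, 21)
scene 0.58 [207.4, 155.7] 751 (189, 142, 47, 32)
top 0.71 [254.9, 197.6] 209 (248, 189, 16, 17)
circle [0.57404765 0.23833463 0.04275265] [ 1.22094211e-04 -2.95945273e-04  3.39003266e-04 -3.09361323e-04
  2.38544786e-04 -9.43352788e-05]
[  -8.71540637  -31.79797835  -57.11496944  -79.24361271 -102.31020768
 -125.9444265 ]
```

>>> {"name": "arm_command", "arguments": {"series": [{"dp": [28.5,20.4,0],"turn": [0,0,0],"hand": 0.13},{"dp": [28.5,20.4,0],"turn": [0,0,0],"hand": 0.13},{"dp": [28.5,20.4,0],"turn": [0,0,0],"hand": 0.13},{"dp": [28.5,20.4,0],"turn": [0,0,0],"hand": 0.13},{"dp": [28.5,20.4,0],"turn": [0,0,0],"hand": 0.13},{"dp": [28.5,20.4,0],"turn": [0,0,0],"hand": 0.13},{"dp": [0,0,0],"turn": [0,0,-8.2],"hand": 0.13},{"dp": [0,0,0],"turn": [0,0,-8.2],"hand": 0.13},{"dp": [0,0,0],"turn": [0,0,-8.2],"hand": 0.13},{"dp": [0,0,0],"turn": [0,0,-8.2],"hand": 0.13},{"dp": [0,0,0],"turn": [0,0,-8.2],"hand": 0.13}]}}

```text
time_s: 9.5
tool_pos: [0.5747, 0.2455, 0.175]
tool_rot: [-180.0, -0.1, 125.1]
wrist_force: [0.7, -0.5, 0.5]
opening: 0.0397
```

>>> {"name": "arm_command", "arguments": {"series": [{"dp": [0,0,0],"turn": [0,0,-8.2],"hand": 0.13},{"dp": [0,0,0],"turn": [0,0,-8.2],"hand": 0.13},{"dp": [0,0,0],"turn": [0,0,-8.2],"hand": 0.13},{"dp": [0,0,0],"turn": [0,0,-8.2],"hand": 0.13},{"dp": [0,0,0],"turn": [0,0,-8.2],"hand": 0.13},{"dp": [0,0,0],"turn": [0,0,-8.2],"hand": 0.13},{"dp": [0,0,0],"turn": [0,0,0],"hand": 0.13},{"dp": [0,0,0],"turn": [0,0,0],"hand": 0.13}]}}

```text
time_s: 10.3
tool_pos: [0.5752, 0.2442, 0.1751]
tool_rot: [180.0, -0.1, 173.7]
wrist_force: [0.1, -0.3, 0.5]
opening: 0.0398
```

```bash
python3 - <<'E'
from h import *
a=viewer.camera('scene'); 
crop('s5',a,190,100,140,105,5)
s=bot.read_state(); print(s['tool_pos'],s['tool_rot'],s['joint_positions'])
E
```

```text
[0.57538772 0.24385701 0.17526234] [ 1.79975078e+02 -4.57820426e-02  1.73706629e+02] [ 12.36408306  39.92912276 -56.52963139  94.94152695  36.06955517
  65.24755136  29.86649318]
```

View pics/s5.png

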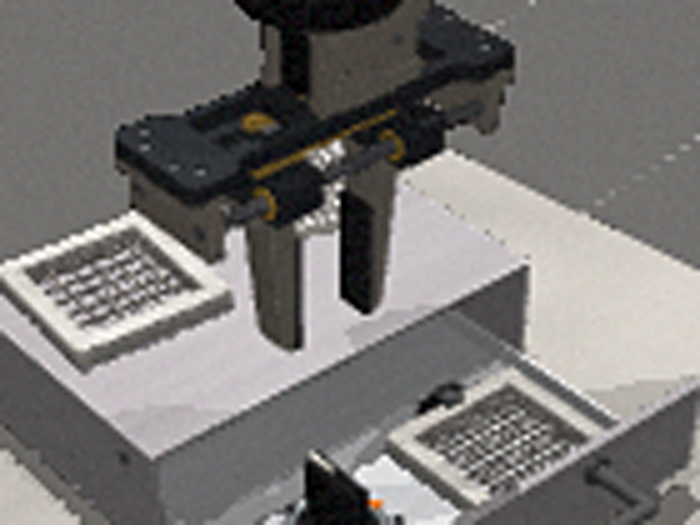

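>>> {"name": "arm_command", "arguments": {"series": [{"dp": [1,-8,20],"turn": [0,0,0],"hand": 0.13},{"dp": [0,0,30],"turn": [0,0,0],"hand": 0.13},{"dp": [0,0,30],"turn": [0,0,0],"hand": 0.13},{"dp": [0,0,10],"turn": [0,0,0],"hand": 0.13},{"dp": [0,0,0],"turn": [0,0,0],"hand": 0.13},{"dp": [0,0,0],"turn": [0,0,0],"hand": 0.13}]}}

```text
time_s: 10.95
tool_pos: [0.5745, 0.2358, 0.0868]
tool_rot: [179.9, 0.1, 173.8]
wrist_force: [0.5, -0.2, 0.6]
opening: 0.04
```

```bash
python3 - <<'E'
from h import *
a=viewer.camera('scene'); 
crop('s6',a,200,140,110,82,7)
s=bot.read_state(); print(s['tool_pos'],s['tool_rot'],s['wrist_force'])
E
```

```text
[0.57477846 0.23579597 0.08714295] [1.79920958e+02 1.07794178e-01 1.73781018e+02] [ 0.64784918  0.4341673  -0.05179056]
```

View pics/s6.png

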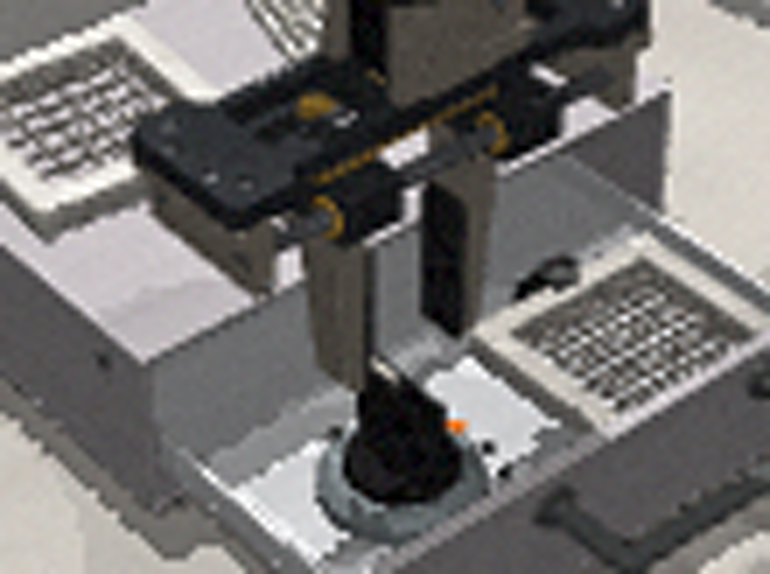

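The fingers are either side of the bar. I'll descend and grip.

>>> {"name": "arm_command", "arguments": {"series": [{"dp": [1,0,16],"turn": [0,0,0],"hand": 0.13},{"dp": [0,0,16],"turn": [0,0,0],"hand": 0.13},{"dp": [0,0,13],"turn": [0,0,0],"hand": 0.13},{"dp": [0,0,0],"turn": [0,0,0],"hand": 0.13},{"dp": [0,0,0],"turn": [0,0,0],"hand": 0.13}]}}

```text
time_s: 11.5
tool_pos: [0.5727, 0.235, 0.0399]
tool_rot: [-180.0, -0.1, 173.8]
wrist_force: [0.2, 0.7, 1.2]
opening: 0.0402
```

>>> {"name": "arm_command", "arguments": {"series": [{"dp": [0,0,0],"turn": [0,0,0],"hand": 1},{"dp": [0,0,0],"turn": [0,0,0],"hand": 1},{"dp": [0,0,0],"turn": [0,0,0],"hand": 1},{"dp": [0,0,0],"turn": [0,0,0],"hand": 1},{"dp": [0,0,0],"turn": [0,0,0],"hand": 1},{"dp": [0,0,0],"turn": [0,0,0],"hand": 1}], "grip_force": 30}}

```text
time_s: 12.1
tool_pos: [0.5734, 0.2355, 0.041]
tool_rot: [179.9, 0.0, 173.8]
wrist_force: [1.1, 2.8, 0.9]
opening: 0.0117
```

```bash
python3 - <<'E'
from h import *
s=bot.read_state(); print(s['tool_pos'],s['tool_rot'],s['wrist_force'],s['wrist_torque'],s['opening'])
E
```

```text
[0.57336046 0.23551545 0.04098333] [1.79940701e+02 4.46514217e-02 1.73803727e+02] [1.12256135 2.82184461 0.86995766] [ 0.41397367 -0.24321442 -0.01635363] 0.011696202365804095
```

Gripped at 11.7 mm. I'll turn clockwise in stages and watch the torque for each click.

>>> {"name": "arm_command", "arguments": {"series": [{"dp": [0,0,0],"turn": [0,0,4],"hand": 1},{"dp": [0,0,0],"turn": [0,0,5],"hand": 1},{"dp": [0,0,0],"turn": [0,0,5],"hand": 1},{"dp": [0,0,0],"turn": [0,0,5],"hand": 1},{"dp": [0,0,0],"turn": [0,0,5],"hand": 1},{"dp": [0,0,0],"turn": [0,0,5],"hand": 1},{"dp": [0,0,0],"turn": [0,0,5],"hand": 1},{"dp": [0,0,0],"turn": [0,0,0],"hand": 1},{"dp": [0,0,0],"turn": [0,0,0],"hand": 1}]}}

```text
time_s: 13.0
tool_pos: [0.5732, 0.2353, 0.0409]
tool_rot: [180.0, 0.0, 139.9]
wrist_force: [1.0, 1.6, 2.9]
opening: 0.0117
```

```bash
python3 - <<'E'
from h import *
b=viewer.camera('scene'); crop('s7',b,200,140,110,82,7)
s=bot.read_state(); print(s['tool_pos'],s['tool_rot'],s['wrist_force'],s['wrist_torque'],s['opening'],s['joint_positions'])
E
```

```text
[0.57323349 0.23526683 0.04094173] [1.79964557e+02 1.28671834e-02 1.39913913e+02] [-0.16268299  0.86185822  2.52898779] [ 0.21817924 -0.18555751  0.14506229] 0.011740845633227796 [  4.69330116  44.79514335 -42.42885219 100.48520101  38.26383784
  50.13578213  -5.16030528]
```

View pics/s7.png

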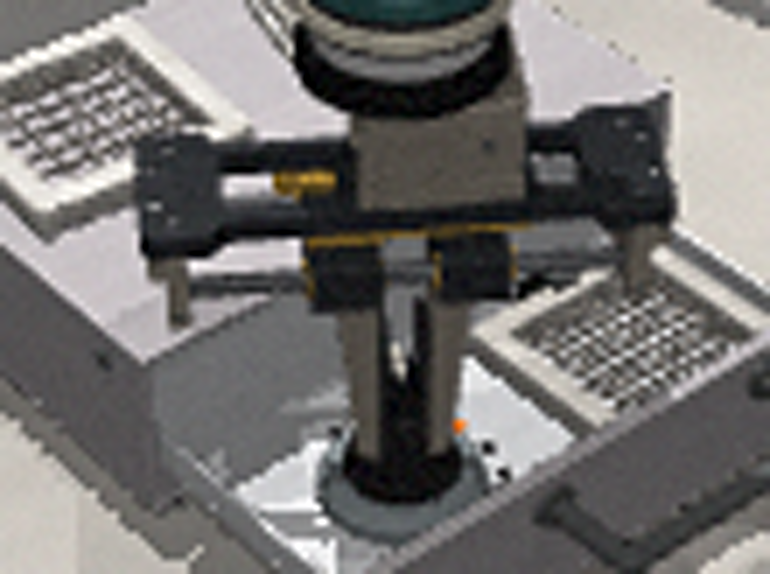

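The knob is following the hand, at about 34° with 0.15 Nm. I'll go on in steps.

>>> {"name": "arm_command", "arguments": {"series": [{"dp": [0,0,0],"turn": [0,0,5],"hand": 1},{"dp": [0,0,0],"turn": [0,0,5],"hand": 1},{"dp": [0,0,0],"turn": [0,0,5],"hand": 1},{"dp": [0,0,0],"turn": [0,0,5],"hand": 1},{"dp": [0,0,0],"turn": [0,0,5],"hand": 1},{"dp": [0,0,0],"turn": [0,0,5],"hand": 1},{"dp": [0,0,0],"turn": [0,0,0],"hand": 1},{"dp": [0,0,0],"turn": [0,0,0],"hand": 1}]}}

```text
time_s: 13.85
tool_pos: [0.573, 0.2351, 0.0409]
tool_rot: [180.0, 0.0, 110.0]
wrist_force: [-0.8, 0.6, 6.1]
opening: 0.012
```

```bash
python3 - <<'E'
from h import *
s=bot.read_state(); print(s['tool_pos'],s['tool_rot'],s['wrist_force'],s['wrist_torque'],s['opening'])
E
```

```text
[0.57302421 0.23509805 0.04091831] [1.79997714e+02 4.23332078e-03 1.09954395e+02] [-0.83315517  0.61563139  6.08935896] [0.03822605 0.13061383 0.05601921] 0.01204269050214047
```

>>> {"name": "arm_command", "arguments": {"series": [{"dp": [0,0,0],"turn": [0,0,3],"hand": 1},{"dp": [0,0,0],"turn": [0,0,3],"hand": 1},{"dp": [0,0,0],"turn": [0,0,2],"hand": 1},{"dp": [0,0,0],"turn": [0,0,0],"hand": 1},{"dp": [0,0,0],"turn": [0,0,0],"hand": 1}]}}

```text
time_s: 14.35
tool_pos: [0.573, 0.2351, 0.0409]
tool_rot: [-180.0, -0.0, 102.0]
wrist_force: [-1.5, 0.3, 5.2]
opening: 0.0118
```

```bash
python3 - <<'E'
from h import *
b=viewer.camera('scene'); crop('s8',b,200,140,110,82,7)
c=viewer.camera('top'); crop('t8',c,220,95,120,120,5)
s=bot.read_state(); print(s['tool_pos'],s['tool_rot'],s['wrist_force'],s['wrist_torque'],s['opening'])
E
```

```text
[0.57295772 0.23506305 0.04090007] [-1.79989392e+02 -4.52997793e-03  1.01947790e+02] [-1.46584926  0.48576585  5.00370204] [0.02233004 0.22033123 0.1367031 ] 0.01197234802081356
```

View pics/s8.png

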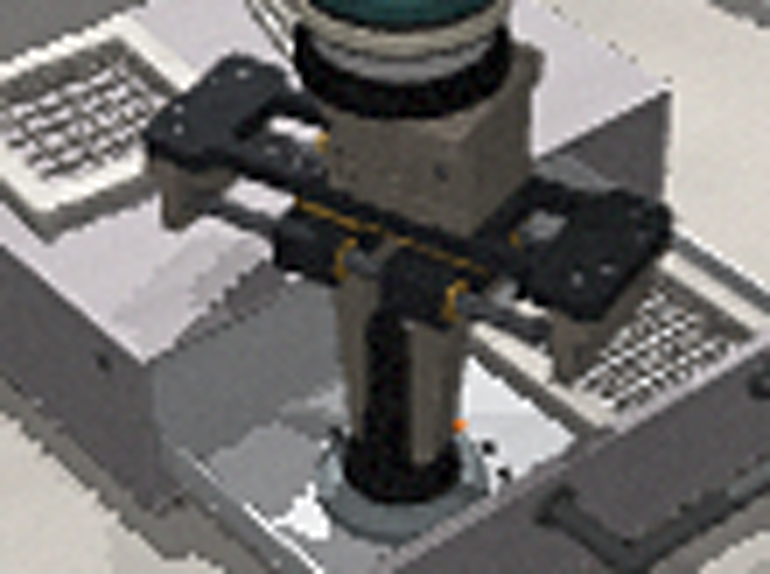

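View pics/t8.png

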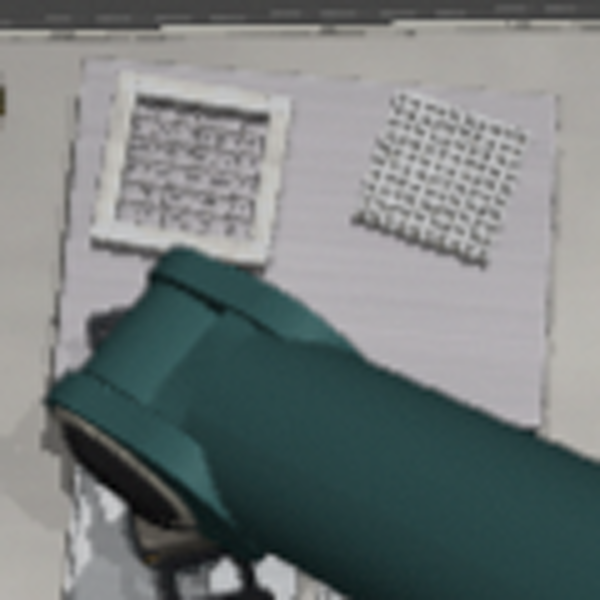

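The torque fell to 0.06 Nm at 64° and rose to 0.14 Nm at 72°, as it should across the third click. The handle is unmoved at (545,500) in the scene crop. I'll hold, check once more and hand in.

>>> {"name": "arm_command", "arguments": {"series": [{"dp": [0,0,0],"turn": [0,0,0],"hand": 1},{"dp": [0,0,0],"turn": [0,0,0],"hand": 1},{"dp": [0,0,0],"turn": [0,0,0],"hand": 1},{"dp": [0,0,0],"turn": [0,0,0],"hand": 1},{"dp": [0,0,0],"turn": [0,0,0],"hand": 1},{"dp": [0,0,0],"turn": [0,0,0],"hand": 1}]}}

```text
time_s: 15.05
tool_pos: [0.573, 0.2351, 0.0409]
tool_rot: [-180.0, -0.0, 102.0]
wrist_force: [-0.3, 0.1, 6.2]
opening: 0.0119
```

```bash
python3 - <<'E'
from h import *
s=bot.read_state(); print(s['tool_pos'],s['tool_rot'],s['wrist_torque'],s['opening'])
print(bot.hand_in())
E
```

```text
[0.57295376 0.23509147 0.04091262] [-1.79991305e+02 -8.08563484e-03  1.01952120e+02] [0.07211237 0.18189693 0.07582717] 0.011862804092152191
the job is handed in; nothing more can be done
None
```

I pulled the drawer out about 123 mm until the wrist force jumped to 14 N, which I took as its stop. I then turned the knob clockwise to the third click and handed the job in at about 15 s, with the gripper still holding the knob there. The hand-in reports no verdict.

- **Knob angle:** the hand turned 71.9° (1.254 rad) from where it gripped the knob at home; the third click is at 1.257 rad. The pointer was hidden under the gripper, so this comes from the hand's turn and the torque, not from seeing it on the orange dot.
- **Torque:** it fell to 0.06 Nm at 64° and rose to 0.14 Nm at 72°, which fits passing the third click. The last reading, with the pose unchanged, was lower at 0.076 Nm. I put that down to sensor noise or the knob settling in its click, and did not look into it further.
- **Grip and drawer:** the fingers were still on the 12 mm bar, with an 11.9 mm opening at 30 N of commanded grip. In the last scene picture the drawer handle had not moved since before I gripped the knob.
- **Bystanders:** the last top picture shows the frame and block on the roof where they were. I did not check the onion, potato, tub and peeler again, but the arm passed well above or away from them.

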